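Load the barista caddy and hold it level

ROBOT

A 6-joint arm with a two-finger parallel gripper is mounted at the origin on the work surface. World frame = base frame: x ahead of the robot, y to its left, z up, the work surface at z = 0. Lengths are in mm, angles in rad, forces in N, time in s.
With the tool pointing down it reaches from about 275 to 1000 mm from the base axis. Payload 8.4 kg.
Tool frame: the origin (TCP) lies on the centre line of the jaws, within the pads' length; the fingertips stand 22 mm ahead of it and the grasp point (between the pads) lies 3 mm ahead of it; z points along the fingers, y is the direction in which the jaws open and shut (so a half turn about z gives the same grasp; the last joint's range is limited). The gripper opens to 85 mm and grips with 20 to 120 N. Pads are 22 mm wide; open, the fingers measure 114 mm over their backs; the gripper's body (76 mm by 85 mm) begins 54 mm behind the grasp point. The pads swing forward as they close: fully open they stand 13 mm farther back than shut.
Start: joints at [1.169, 0.353, 1.633, -0, 1.155, -0.002], TCP at [243.27, 575.715, 253.281] pointing down, gripper open.
Joint ranges: [-2.63, 2.63], [-0.92, 2.1], [0.06, 2.66], [-1.3, 4.44], [0, 2.69], [-3.02, 3.02]. Speed limits (rad/s): [2.22, 2.22, 2.79, 3.14, 3.14, 3.14].

INTERFACE

Orientations are given as [roll, pitch, yaw] about the fixed x, y, z axes, in that order (R = Rz(yaw) Ry(pitch) Rx(roll)).
In Python, from rig import r gives the robot as it stands.
- The arm moves only by the tool carry_out, never from a script. Its argument "rows" is text: rows parted by semicolons, each of 5 numbers parted by spaces: the opening, from 0 (shut) to 1 (fully open), then the shift along the tool's x, y, z in units of 30 mm (1.0 is 30 mm), then the turn about the tool's z in units of 8 degrees (1.0 is 8 degrees). A call has 1 to 12 rows; each row shifts and turns the commanded pose from where the row before left it, along the tool's axes as they then stand; what a row does not reach is not made up. A row lasts 1/8 s, in which the tool goes at most 62.5 mm and 10.7 degrees, less where a joint would pass 70% of its speed; a pose out of reach is approached as far as the arm can. A call is refused whole if a number of a shift passes 1 or a number of a turn 1, either way. A call with a gripper value outside its range is refused whole. The fingers move at their own pace and stop on an object; "newtons" is the grip in N (left out, the last holds). Time passes only in rows, so rows that do not move let the fingers close. It gives the time, the measured TCP pose, the force and the opening at its end, in the units of the state.
- r.sense(): the state, without advancing time (a new reading comes with each control period).
- r.grab_frame(name): name is "scene" or "top"; returns the picture (384x512x3 uint8, blue, green, red); there is no depth.
- r.get_calibration(name): a dict with "intrinsics" (3x3 intrinsics, pixels), "k1" (the pictures are not rectified: a ray, as slopes to the right and down, at radius r is drawn at 1 + k1 r^2 times it, then the intrinsics apply), "position" and "rotation" of the camera in the world. Camera axes: x right, y up, looking along -z (the intrinsics and any distortion apply to the point x, -y, -z); pixel columns grow to the right and rows downward; lengths in mm; the calibration is good to about 2 mm. A picture is of the moment at which its call begins. get_calibration takes no time and is no camera call.
- r.sign_off(): hands the job in, once; it reports no verdict.
The state is a dict: "clock": time; "qpos": joint angles; "qvel": joint speeds; "joint_efforts": joint torques, N m; "eef_pos": TCP position; "tcp_rot": TCP orientation; "contact_force": force on the tool from outside, world axes, zero at the start; "wrist_torque": the same for the moment, N m; "opening": opening from 0.0 (shut) to 1.0 (fully open).
Only numpy, scipy, OpenCV 4.12 (cv2) and the standard library are available. Lean on these libraries where they do the work, as an engineer would, in place of code of your own. Each camera call takes 0.05 s, during which the arm holds its last target.

TASK

Tidy the coffee bar for carrying: stand the tamper, the dosing cup and the shaker upright in the white caddy, in any order, setting each one down gently and letting go of it while the caddy stands on the counter. Then take the caddy by the wooden bar and lift it about 10 cm, level and with everything still standing inside, and finish while still holding it steady in the air. Leave the milk jug, the espresso cup and the knock box alone.

Things in the scene. Friction and masses are not known exactly. Their poses are not given: they have to be found in the camera images.
- caddy: Loose white open tray, 210 mm (own x) by 216 mm (own y), walls 48 mm high, 6 mm thick; floor 8 mm thick; 350 g. A 48 mm high divider along x at y = 0 makes two compartments, each 198 x 99 mm inside. 26 mm wide posts amid the x walls carry a wooden grip bar along x. Origin: centre of the underside, z up. Own x lies within 0.6 rad of world x. Uneven loading makes it tip about the bar.
- caddy_handle (a point): Middle of the caddy's wooden grip bar, 125 mm above its underside: 16 mm wide (own y), 20 mm high with flat upright sides (115 to 135 mm above the underside), 198 mm long between the posts (own x), fixed to the tray. The tamper in one compartment and the other two items in the other nearly balance. Axes as the caddy's.
- caddy_left (a point): Centre of the floor of the caddy's +y compartment (on the upper face of the floor, 8 mm above the underside; 54 mm to +y of the bar). Axes as the caddy's.
- caddy_right (a point): Centre of the floor of the caddy's -y compartment (on the upper face of the floor, 8 mm above the underside; 54 mm to -y of the bar). Axes as the caddy's.
- tamper: Loose coffee tamper standing upright: steel disc base 58 mm across and 20 mm high, thin neck, dark wooden knob 34 mm across (straight-sided from 52 to 78 mm height); 85 mm tall, about 250 g. Origin: centre of the underside; z up.
- dosing_cup: Loose plain aluminium dosing cup standing upright with its mouth up: straight-sided, 54 mm outside diameter, 75 mm tall, wall 3 mm, empty, about 110 g. Origin: centre of the underside; z up.
- shaker: Loose cocoa shaker standing upright: green cylinder 50 mm across with a steel sieve lid 51 mm across from 58 to 80 mm height; 80 mm tall, closed, about 140 g. Origin: centre of the underside; z up.
- milk_jug: Bystander, loose: round steel milk jug, 84 mm at its widest, 95 mm tall, handle reaching 72 mm to its own +y. Origin: centre of the underside.
- espresso_cup: Bystander, loose: white espresso cup with a handle to its own +y, 64 mm across, 58 mm tall. Origin: centre of the underside.
- knock_box: Bystander, loose: round black knock box (grounds bin) with a rubber bar across its mouth, 120 mm across, 90 mm tall. Origin: centre of the underside.
There are look-alikes about, which are no part of the job. Leave any blue look-alike of the dosing_cup alone. Leave any turquoise or yellow look-alike of the shaker alone.

How it is judged (in metres and radians):
On the way, in this order (a step that is already met when the one before it is completed fails the run):
1. tamper, dosing cup and shaker stand upright in the caddy, let go, while the caddy stands on the counter (x of tamper in the frame of caddy between -0.085 and 0.085 m and y of tamper in the frame of caddy between -0.09 and 0.09 m and z of tamper in the frame of caddy between 0 and 0.02 m and angle between each of tamper, dosing_cup, shaker's own z axis and vertical below 0.25 rad and x of dosing_cup in the frame of caddy between -0.085 and 0.085 m and y of dosing_cup in the frame of caddy between -0.09 and 0.09 m and z of dosing_cup in the frame of caddy between 0 and 0.02 m and x of shaker in the frame of caddy between -0.085 and 0.085 m and y of shaker in the frame of caddy between -0.09 and 0.09 m and z of shaker in the frame of caddy between 0 and 0.02 m and contact force between each of tamper, dosing_cup, shaker and the fingers below 0.1 N and height (world z) of caddy below 0.01 m), for 0.2 s.
2. the caddy, lifted by the bar, is held level and steady clear of the counter (x of tamper in the frame of caddy between -0.085 and 0.085 m and y of tamper in the frame of caddy between -0.09 and 0.09 m and z of tamper in the frame of caddy between 0 and 0.02 m and angle between each of tamper, dosing_cup, shaker's own z axis and vertical below 0.25 rad and x of dosing_cup in the frame of caddy between -0.085 and 0.085 m and y of dosing_cup in the frame of caddy between -0.09 and 0.09 m and z of dosing_cup in the frame of caddy between 0 and 0.02 m and x of shaker in the frame of caddy between -0.085 and 0.085 m and y of shaker in the frame of caddy between -0.09 and 0.09 m and z of shaker in the frame of caddy between 0 and 0.02 m and height (world z) of caddy between 0.05 and 0.18 m and angle between caddy's own z axis and vertical below 0.12 rad and linear speed of caddy below 0.03 m/s and angular speed of caddy below 0.15 rad/s and contact force between caddy and the fingers above 2 N and contact force between caddy and table below 0.1 N and y of the grasp point in the frame of caddy between -0.03 and 0.03 m and z of the grasp point in the frame of caddy above 0.09 m and contact force between caddy and milk_jug below 0.1 N and contact force between caddy and espresso_cup below 0.1 N and contact force between caddy and knock_box below 0.1 N), for 0.3 s.
At the end, for the whole second after the job is handed in: Caddy held by its bar (grasp point within 30 mm of it sideways), underside 50 to 180 mm above the counter, touching neither counter nor bystanders, level within 0.12 rad, still (under 0.03 m/s, 0.15 rad/s); tamper, cup and shaker stand on its floor, upright within 0.25 rad (all of step 2); the arm keeps its last pose, push and grip.
It fails at once if the milk jug is shifted by more than 20 mm or tipped (distance of milk_jug from where it was at the start of the episode above 0.02 m or angle between milk_jug's own z axis and vertical above 0.3 rad).
It fails at once if the espresso cup is shifted by more than 20 mm or tipped (distance of espresso_cup from where it was at the start of the episode above 0.02 m or angle between espresso_cup's own z axis and vertical above 0.3 rad).
It fails at once if the knock box is shifted by more than 20 mm or tipped (distance of knock_box from where it was at the start of the episode above 0.02 m or angle between knock_box's own z axis and vertical above 0.3 rad).
It fails at once if an item is dropped: falls free of the fingers by more than about 25 mm (over 0.7 m/s) ((linear speed of tamper above 0.7 m/s and contact force between tamper and the fingers below 0.1 N) or (linear speed of dosing_cup above 0.7 m/s and contact force between dosing_cup and the fingers below 0.1 N) or (linear speed of shaker above 0.7 m/s and contact force between shaker and the fingers below 0.1 N)).
It fails at once if the caddy is tipped by more than 0.35 rad (angle between caddy's own z axis and vertical above 0.35 rad).
It also fails if it takes over 72 s, if anything falls off the work surface, if the arm or the gripper's body presses on something with over 40 N, if the wrist force passes 120 N, or if a joint passes its speed limit or range.

## Working session

There is one attempt and no reset: what is moved stays moved. The work goes in short steps, Python scripts to look and compute and a tool call to move; the robot and the scene stay as the last step left them, time stands still between calls to the robot, and variables do not carry over. Pictures are saved under pics/ and viewed, and the job is handed in when it is done.

Besides the shell and the picture viewer there is one more tool, called after "Call:" as name(argument=value, ...) on one line, values as JSON. carry_out: Moves the arm, as the interface text tells. Its arguments: {"type":"object","properties":{"rows":{"type":"string"},"newtons":{"type":"number"}},"required":["rows"]}

```bash
ls; mkdir -p pics; python3 - <<'E'
from rig import r
import cv2
print(r.sense())
for n in("scene","top"):
    c=r.get_calibration(n);print(n,c)
    cv2.imwrite(f"pics/{n}0.png",r.grab_frame(n))
E
```

```text
pics
{'clock': 0.0, 'qpos': array([ 1.16857722e+00,  3.53638566e-01,  1.63413630e+00, -1.52436848e-05,
        1.15521377e+00, -2.39025253e-03]), 'qvel': array([-0.00111881,  0.00108206, -0.00017931,  0.0003848 , -0.00016367,
       -0.00077713]), 'joint_efforts': array([-5.81874883e-04, -6.05257058e+01, -3.42070985e+01, -1.08515933e-04,
        9.58340010e-03,  1.54253399e-05]), 'eef_pos': array([243.10993759, 575.29049257, 252.5667257 ]), 'tcp_rot': array([-3.14019665e+00,  1.06007832e-05,  2.74176997e+00]), 'contact_force': array([-0.31020396, -0.45084564,  0.06008295]), 'wrist_torque': array([ 0.03666498,  0.02880018, -0.00189433]), 'opening': 1.004912122737352}
scene {'intrinsics': array([[364.86597224,   0.        , 256.13924799],
       [  0.        , 364.86597224, 191.75108834],
       [  0.        ,   0.        ,   1.        ]]), 'k1': -0.03342129417533921, 'position': array([1080.70549048,  243.16553951,  788.63719077]), 'rotation': array([ 0.70318488, -0.00664718,  2.0832734 ])}
top {'intrinsics': array([[443.13437969,   0.        , 266.77871268],
       [  0.        , 443.13437969, 196.2921042 ],
       [  0.        ,   0.        ,   1.        ]]), 'k1': -0.12413207741176505, 'position': array([ 421.72882818,  -60.28991333, 1446.04634301]), 'rotation': array([ 0.10185887,  0.01840357, -1.5647162 ])}
```

View pics/scene0.png

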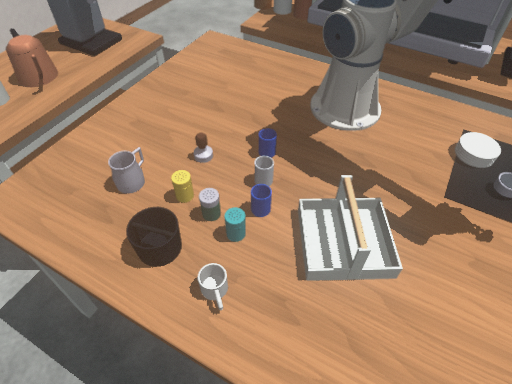

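View pics/top0.png

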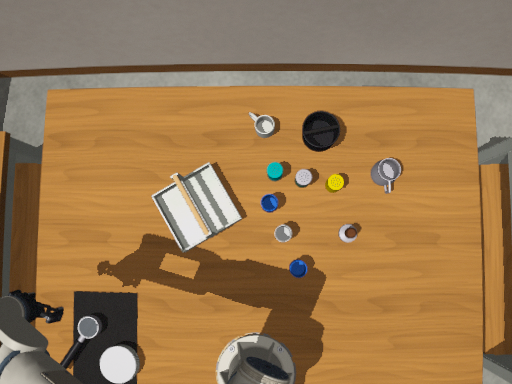

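```bash
cat > h.py <<'E'
from rig import r
import numpy as np, cv2
from scipy.spatial.transform import Rotation as R
C={n:r.get_calibration(n) for n in("scene","top")}
def ray(n,u,v):
    c=C[n];K=c["intrinsics"];a=np.array([(u-K[0,2])/K[0,0],(v-K[1,2])/K[1,1]])
    p=a.copy()
    for _ in range(30): p=a/(1+c["k1"]*(p@p))
    d=R.from_euler('xyz',c["rotation"]).apply([p[0],-p[1],-1.]);return c["position"],d
def plane(n,u,v,z):
    o,d=ray(n,u,v);return (o+d*(z-o[2])/d[2])
def proj(n,P):
    c=C[n];K=c["intrinsics"];q=R.from_euler('xyz',c["rotation"]).inv().apply(np.array(P,float)-c["position"])
    p=np.array([q[0],-q[1]])/-q[2];p=p*(1+c["k1"]*(p@p));return p*K[0,0]+K[:2,2]
E
python3 - <<'E'
import cv2
a=cv2.imread("pics/scene0.png")[110:310,110:300];b=cv2.imread("pics/top0.png")[90:290,140:410]
cv2.imwrite("pics/cs.png",cv2.resize(a,None,fx=3,fy=3,interpolation=cv2.INTER_CUBIC))
cv2.imwrite("pics/ct.png",cv2.resize(b,None,fx=2.9,fy=2.9,interpolation=cv2.INTER_CUBIC))
E
```

```text
(no output)
```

View pics/cs.png

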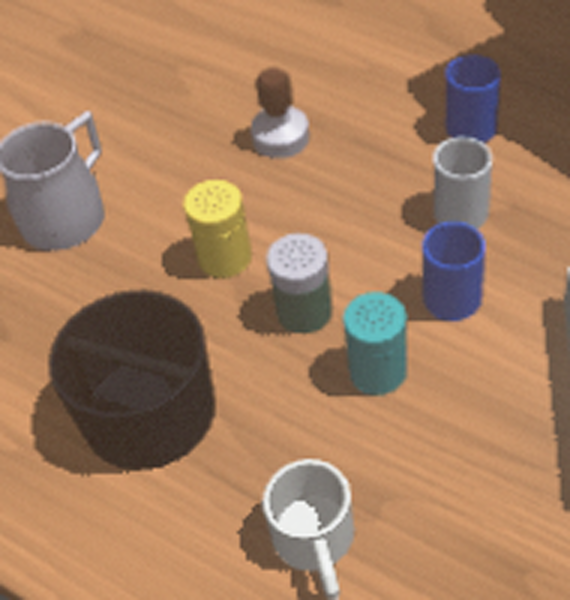

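View pics/ct.png

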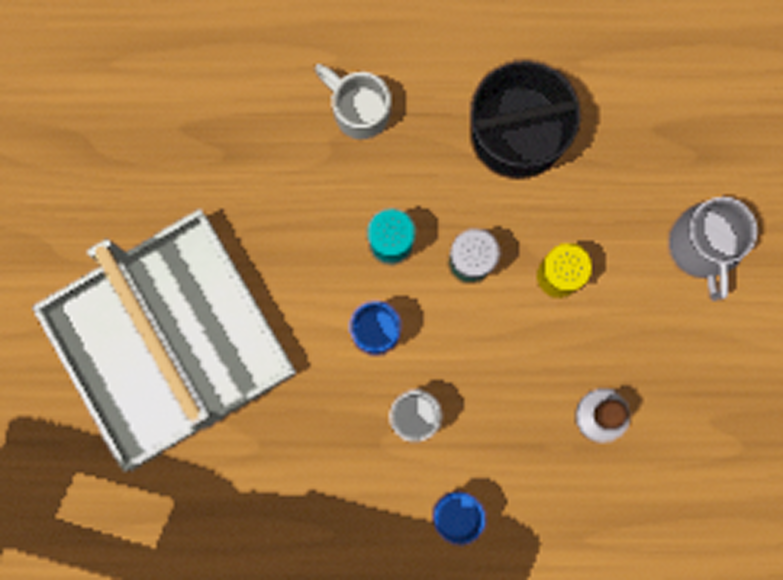

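```bash
python3 - <<'E'
from h import *
t=lambda u,v:(u/2.9+140,v/2.9+90); s=lambda u,v:(u/3+110,v/3+110)
P=np.round
print('cup',P(plane('top',*t(416,414),75)),P(plane('scene',*s(463,160),75)))
print('shk',P(plane('top',*t(475,252),80)),P(plane('scene',*s(298,257),80)))
print('knob',P(plane('top',*t(611,413),85)),P(plane('scene',*s(274,82),82)))
print('base',P(plane('top',*t(603,416),20)),P(plane('scene',*s(280,129),20)))
cs=[plane('top',*t(*p),48)[:2] for p in((38,307),(203,213),(297,373),(128,467))]
cs=np.array(cs);print('caddy',P(cs),P(cs.mean(0)),[P(np.linalg.norm(cs[i]-cs[i-1])) for i in range(4)])
for e in(cs[0]-cs[3],cs[1]-cs[2],):print(np.arctan2(e[1],e[0]))
for e in(cs[0]-cs[1],cs[3]-cs[2]):print(np.arctan2(e[1],e[0])-np.pi/2)
# bar by colour
for n in C:
    im=cv2.imread(f"pics/{n}0.png");hsv=cv2.cvtColor(im,cv2.COLOR_BGR2HSV)
    m=cv2.inRange(hsv,(10,50,190),(22,150,255))
    if n=='top': m[:160]=0;m[245:]=0;m[:,:160]=0;m[:,240:]=0
    else: m[:170]=0;m[260:]=0;m[:,:335]=0;m[:,375:]=0
    k,l,st,ce=cv2.connectedComponentsWithStats(m)
    i=1+np.argmax(st[1:,4]);print(n,st[i],ce[i])
    ys,xs=np.nonzero(l==i);W=np.array([plane(n,x,y,135 if n=='top' else 130)[:2] for x,y in zip(xs,ys)])
    rc=cv2.minAreaRect(W.astype(np.float32));print(rc, W.mean(0))
for nm,p in(('jug',(722,232)),('knock',(525,117)),('esp',(362,102)),('blue1',(377,327)),('blue2',(460,516)),('turq',(391,235)),('yel',(567,268))):
    z={'jug':95,'knock':90,'esp':58,'blue1':75,'blue2':75}.get(nm,80)
    print(nm,P(plane('top',*t(*p),z)))
E
```

```text
cup [449. -86.  75.] [451. -80.  75.]
shk [ 622. -149.   80.] [ 625. -144.   80.]
knob [ 450. -293.   85.] [ 454. -287.   82.]
base [ 448. -295.   20.] [ 455. -287.   20.]
caddy [[564. 332.]
 [670. 149.]
 [493.  43.]
 [389. 227.]] [529. 188.] [np.float64(204.0), np.float64(211.0), np.float64(206.0), np.float64(211.0)]
0.5407881697289986
0.542681962123016
0.5242534909455503
0.5144489398363166
scene [345 177  22  71 392] [355.43877551 212.72193878]
((526.289794921875, 194.61367797851562), (200.42921447753906, 13.258255958557129), 30.46784019470215) [532.51189315 198.0847888 ]
top [172 173  37  62 301] [189.65116279 203.79069767]
((532.7130126953125, 196.6668243408203), (211.7688751220703, 15.291345596313477), 30.693103790283203) [532.35895236 195.41271866]
jug [ 643. -413.   95.]
knock [ 769. -203.   90.]
esp [793. -26.  58.]
blue1 [542. -44.  75.]
blue2 [ 341. -133.   75.]
turq [640. -59.  80.]
yel [ 606. -248.   80.]
```

Candidates and choices, by scene-camera pixel:
- **Cup:** aluminium at (264,170). The blue ones at (268,142) and (261,200) are look-alikes.
- **Shaker:** steel lid on green body at (210,205). Turquoise (235,225) and yellow (182,187) are look-alikes.
- **Tamper:** the only one, at (202,147).

The crops confirm these choices. Next I turn the tool to the caddy's yaw (about 0.532) and travel towards the tamper.

Call:
carry_out(rows="1 0 0 0 0.92;1 0 0 0 0.92;1 0 0 0 0.92;1 0 0 0 0.91;1 0 0 0 0.91;1 -1 -0.3 0 0;1 -1 -0.3 0 0;1 -1 -0.3 0 0;1 -1 -0.3 0 0;1 -1 -0.3 0 0;1 -1 -0.3 0 0;1 -1 -0.3 0 0", newtons=40)

```text
clock: 1.6
eef_pos: [295.4, 361.6, 253.1]
tcp_rot: [-3.141, 0.0, 2.102]
contact_force: [1.1, -0.1, 0.1]
opening: 1.001
```

Call:
carry_out(rows="1 -1 -0.3 0 0;1 -1 -0.3 0 0;1 -1 -0.3 0 0;1 -1 -0.3 0 0;1 -1 -0.3 0 0;1 -1 -0.3 0 0;1 -1 -0.3 0 0;1 -1 -0.3 0 0;1 -1 -0.3 0 0;1 -1 -0.3 0 0;1 -1 -0.3 0 0;1 -1 -0.3 0 0")

```text
clock: 3.1
eef_pos: [384.7, -3.3, 253.2]
tcp_rot: [-3.141, -0.0, 2.102]
contact_force: [0.5, 0.4, -0.1]
opening: 1.001
```

Call:
carry_out(rows="1 -1 -0.3 0 0;1 -1 -0.3 0 0;1 -1 -0.3 0 0;1 -1 -0.3 0 0;1 -1 -0.3 0 0;1 -1 -0.3 0 0;1 -1 -0.3 0 0;1 -1 -0.3 0 0;1 0 0 0 0;1 0 0 0 0;1 0 0 0 0")

```text
clock: 4.47
eef_pos: [444.0, -244.9, 253.2]
tcp_rot: [-3.141, -0.001, 2.103]
contact_force: [0.0, 0.9, -1.0]
opening: 0.996
```

```bash
cat > look.py <<'E'
import sys
from h import *
s=r.sense();print(s['clock'],s['eef_pos'].round(1),s['tcp_rot'].round(3),s['contact_force'].round(1),round(s['opening'],3))
tag=sys.argv[1];X=[float(a) for a in sys.argv[2:5]]
o=[]
for n in('scene','top'):
    im=r.grab_frame(n);cv2.imwrite(f"pics/{n}_{tag}.png",im)
    u,v=proj(n,X);x0=int(min(max(u-60,0),392));y0=int(min(max(v-60,0),264))
    o.append(cv2.resize(im[y0:y0+120,x0:x0+120],(400,400),interpolation=cv2.INTER_CUBIC));print(n,x0,y0,"scale 3.333; point",round(u,1),round(v,1))
cv2.imwrite(f"pics/{tag}.png",np.hstack(o))
E
python3 look.py a 453 -289 100
```

```text
4.475 [ 444.  -244.9  253.2] [-3.141e+00 -1.000e-03  2.103e+00] [ 0.   0.9 -1. ] 0.996
scene 140 72 scale 3.333; point 200.3 132.0
top 290 171 scale 3.333; point 350.4 231.5
```

View pics/a.png

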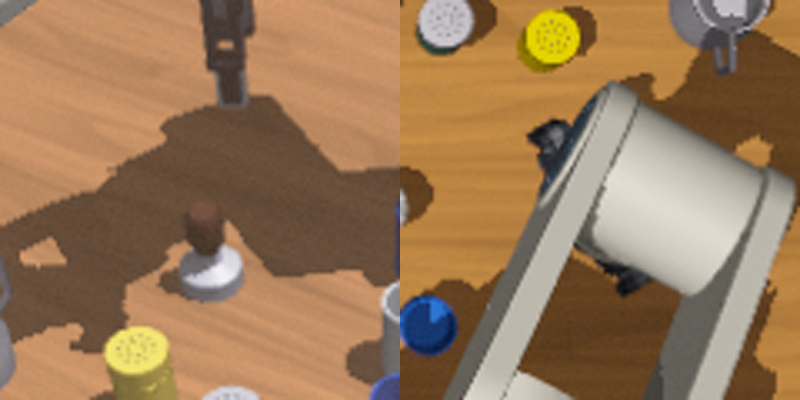

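Call:
carry_out(rows="1 -0.71 -0.25 1 0;1 -0.71 -0.24 1 0;1 0 0 0.6 0;1 0 0 0 0;1 0 0 0 0")

```text
clock: 5.2
eef_pos: [453.6, -289.7, 176.1]
tcp_rot: [3.141, 0.001, 2.103]
contact_force: [-0.2, 0.8, 0.4]
opening: 1.003
```

```bash
python3 look.py b 453 -289 100
python3 - <<'E'
from h import *
s=r.sense();M=R.from_euler('xyz',s['tcp_rot'])
for y in(-50,-42,0,42,50):
    for z in(9,15,22): print(y,z,(proj('scene',s['eef_pos']+M.apply([0,y,z]))).round(1),end=';')
E
```

```text
5.2 [ 453.6 -289.7  176.1] [3.141e+00 1.000e-03 2.103e+00] [-0.2  0.8  0.4] 1.003
scene 140 72 scale 3.333; point 200.3 132.0
top 290 171 scale 3.333; point 350.4 231.5
-50 9 [198.7 102.1];-50 15 [198.9 103.9];-50 22 [199.2 105.9];-42 9 [198.4 103.8];-42 15 [198.7 105.6];-42 22 [198.9 107.6];0 9 [197.1 113.1];0 15 [197.4 114.9];0 22 [197.7 116.9];42 9 [195.8 122.9];42 15 [196.  124.7];42 22 [196.3 126.7];50 9 [195.5 124.8];50 15 [195.8 126.6];50 22 [196.1 128.7];
```

View pics/b.png

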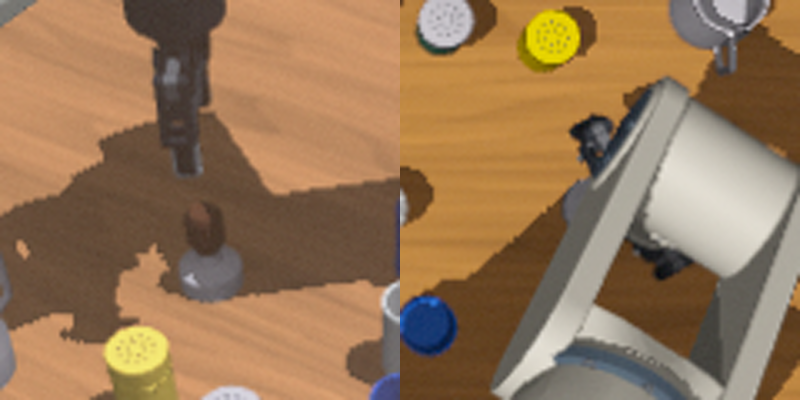

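Call:
carry_out(rows="1 0.03 0.06 0.8 0;1 0 0 0.8 0;1 0 0 0.7 0;1 0 0 0.7 0;1 0 0 0.6 0;1 0 0 0 0;1 0 0 0 0;0.6 0 0 0 0;0.6 0 0 0 0;0.6 0 0 0 0")

```text
clock: 6.55
eef_pos: [454.5, -288.3, 67.6]
tcp_rot: [3.141, 0.0, 2.102]
contact_force: [0.5, -0.3, -0.5]
opening: 0.599
```

```bash
python3 look.py c 453 -289 60
```

```text
6.55 [ 454.5 -288.3   67.6] [3.141 0.    2.102] [ 0.5 -0.3 -0.5] 0.599
scene 141 82 scale 3.333; point 201.7 142.4
top 288 171 scale 3.333; point 348.2 231.7
```

View pics/c.png

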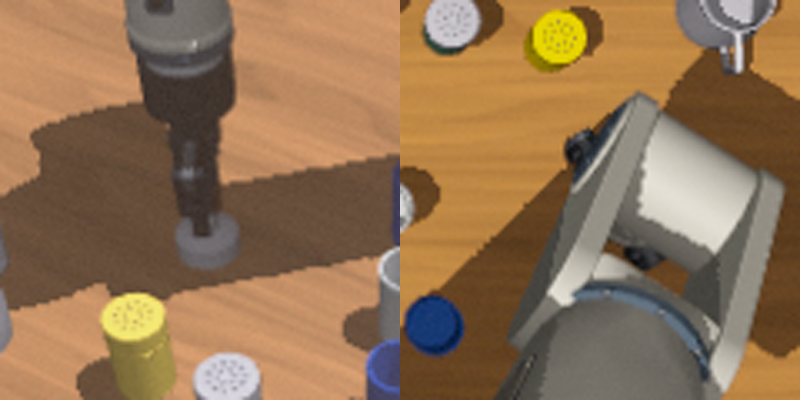

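Fingers straddle the knob: finger at crop (203,225), base centre at about (208,240). Closing now.

Call:
carry_out(rows="0.45 0 0 0 0;0.4 0 0 0 0;0.3 0 0 0 0;0.2 0 0 0 0;0.2 0 0 0 0;0.2 0 0 0 0;0.2 0 0 -0.5 0;0.2 0 0 -0.5 0", newtons=50)

```text
clock: 7.65
eef_pos: [454.4, -288.1, 98.2]
tcp_rot: [3.142, -0.0, 2.102]
contact_force: [0.8, 0.2, -2.7]
opening: 0.395
```

```bash
python3 look.py d 453 -289 60
```

```text
7.65 [ 454.4 -288.1   98.2] [ 3.142 -0.     2.102] [ 0.8  0.2 -2.7] 0.395
scene 141 82 scale 3.333; point 201.7 142.4
top 288 171 scale 3.333; point 348.2 231.7
```

View pics/d.png

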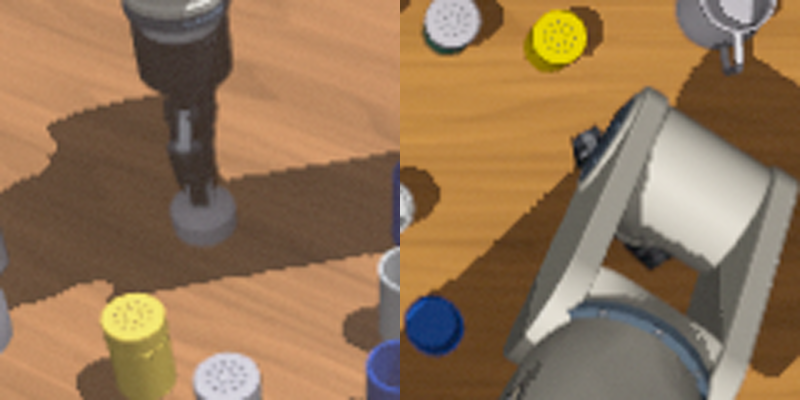

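Tamper is held (−2.7 N, about 250 g). I'll refine the caddy pose from both views before placing.

```bash
python3 - <<'E'
import cv2,numpy as np
a=cv2.imread("pics/scene0.png")[170:290,290:405]
b=cv2.imread("pics/top0.png")[155:255,145:250]
f=lambda i:cv2.resize(i,None,fx=5,fy=5,interpolation=cv2.INTER_CUBIC)
cv2.imwrite("pics/ks.png",f(a));cv2.imwrite("pics/kt.png",f(b))
E
```

```text
(no output)
```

View pics/ks.png

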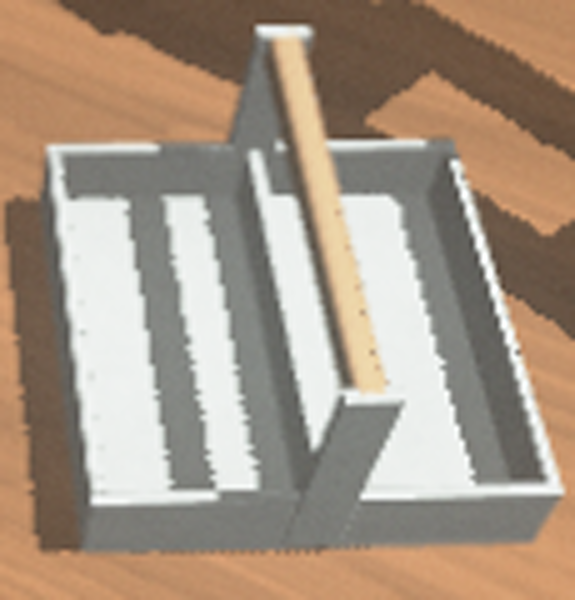

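View pics/kt.png

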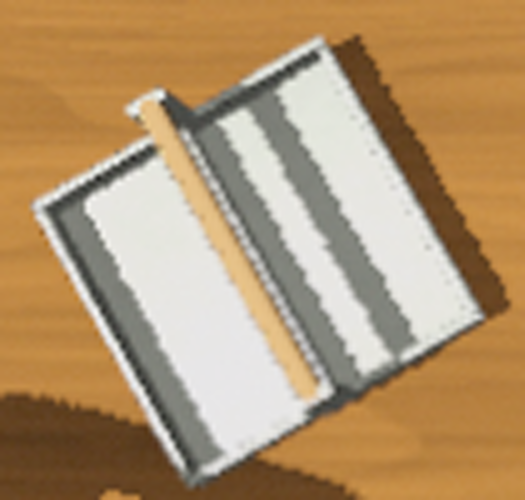

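```bash
python3 - <<'E'
from h import *
f=lambda n,p,z:plane(n,(p[0]+.5)/5-.5+(290 if n=='scene' else 145),(p[1]+.5)/5-.5+(170 if n=='scene' else 155),z)[:2]
for n,q in(('scene',((48,147),(458,143),(563,492),(83,502))),('top',((325,38),(33,205),(193,484),(486,318)))):
    c=np.array([f(n,p,48) for p in q]);print(n,c.round(),c.mean(0).round(1),[np.linalg.norm(c[i]-c[i-1]).round() for i in range(4)])
# bar top face centreline
for n,e in(('scene',((285,40),(370,388))),('top',((150,104),(308,396)))):
    c=np.array([f(n,p,135) for p in e]);d=c[0]-c[1];print(n,'bar',c.round(),c.mean(0).round(1),np.linalg.norm(d).round(),np.arctan2(d[1],d[0]))
E
```

```text
scene [[497.  50.]
 [387. 237.]
 [565. 341.]
 [677. 151.]] [531.4 194.9] [np.float64(207.0), np.float64(217.0), np.float64(206.0), np.float64(220.0)]
top [[674. 151.]
 [565. 338.]
 [388. 230.]
 [495.  45.]] [530.4 190.8] [np.float64(208.0), np.float64(217.0), np.float64(208.0), np.float64(213.0)]
scene bar [[447. 145.]
 [617. 245.]] [531.9 194.9] 197.0 -2.6079757775619403
top bar [[618. 243.]
 [443. 144.]] [530.4 193.5] 201.0 0.5179254587246906
```

Call:
carry_out(rows="0.2 0 0 -1 0;0.2 0 0 -1 0;0.2 0 0 -1 0;0.2 0 0 -0.8 0;0.2 0.3 0.2 -0.8 0;0.2 0.7 0.5 0 0;0.2 0.9 0.65 0 0;0.2 0.9 0.65 0 0;0.2 0.9 0.65 0 0;0.2 0.9 0.65 0 0;0.2 0.9 0.65 0 0;0.2 0.9 0.65 0 0")

```text
clock: 9.25
eef_pos: [475.9, -51.6, 235.5]
tcp_rot: [3.141, 0.0, 2.102]
contact_force: [1.3, 0.2, -2.0]
opening: 0.393
```

Call:
carry_out(rows="0.2 0.9 0.65 0 0;0.2 0.9 0.65 0 0;0.2 0.9 0.65 0 0;0.2 0.9 0.65 0 0;0.2 0.9 0.65 0 0;0.2 0.9 0.65 0 0;0.2 0.9 0.65 0 0;0.2 0.7 0.5 0 0;0.2 0.5 0.36 0 0;0.2 0.2 0.1 0 0;0.2 0 0 0 0;0.2 0 0 0 0")

```text
clock: 10.75
eef_pos: [501.3, 229.4, 235.2]
tcp_rot: [-3.141, 0.0, 2.102]
contact_force: [0.1, -0.0, -2.2]
opening: 0.393
```

```bash
python3 look.py e 515 220 90
```

```text
10.75 [501.3 229.4 235.2] [-3.141  0.     2.102] [ 0.1 -0.  -2.2] 0.393
scene 302 160 scale 3.333; point 362.9 220.6
top 124 150 scale 3.333; point 184.4 210.5
```

View pics/e.png

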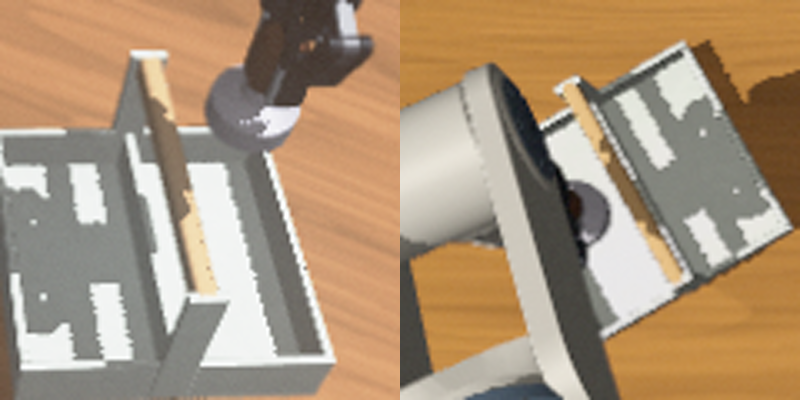

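Call:
carry_out(rows="0.2 0.35 0.26 0 0;0.2 0 0 0.8 0;0.2 0 0 0.8 0;0.2 0 0 0.8 0;0.2 0 0 0.8 0;0.2 0 0 0.6 0;0.2 0 0 0.5 0;0.2 0 0 0.3 0;0.2 0 0 0.2 0;0.2 0 0 0.15 0;0.2 0 0 0 0;0.2 0 0 0 0")

```text
clock: 12.35
eef_pos: [503.1, 243.3, 87.2]
tcp_rot: [3.141, 0.0, 2.102]
contact_force: [0.5, -0.1, -2.6]
opening: 0.392
```

```bash
python3 look.py f 515 220 90
```

```text
12.35 [503.1 243.3  87.2] [3.141 0.    2.102] [ 0.5 -0.1 -2.6] 0.392
scene 302 160 scale 3.333; point 362.9 220.6
top 124 150 scale 3.333; point 184.4 210.5
```

View pics/f.png

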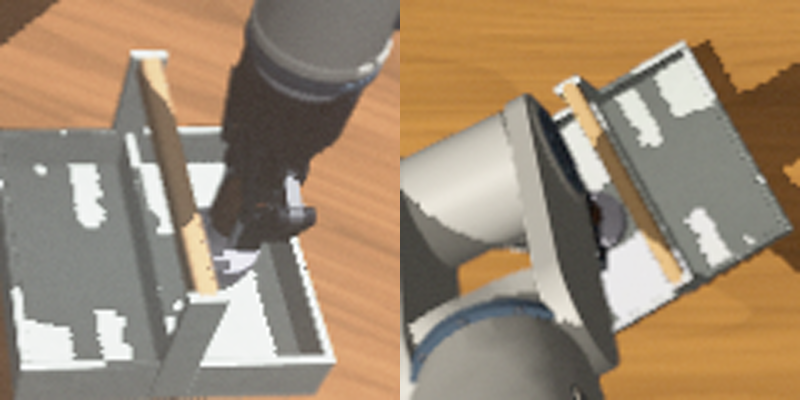

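Call:
carry_out(rows="0.2 0 0 0.15 0;0.2 0 0 0.1 0;0.2 0 0 0.08 0;0.2 0 0 0.03 0;0.2 0 0 0.03 0;0.2 0 0 0 0;0.2 0 0 0 0")

```text
clock: 13.32
eef_pos: [502.8, 243.2, 75.3]
tcp_rot: [3.142, 0.0, 2.102]
contact_force: [-0.9, -1.4, 2.0]
opening: 0.389
```

Call:
carry_out(rows="0.5 0 0 0 0;0.65 0 0 0 0;0.65 0 0 0 0;0.65 0 0 -0.5 0;0.65 0 0 -1 0;0.65 0 0 -1 0;0.65 0 0 -1 0;0.65 0 0 -1 0;0.65 0 0 -0.8 0;1 -0.7 -0.4 0 0;1 -0.9 -0.55 0 0;1 -0.9 -0.55 0 0")

```text
clock: 14.82
eef_pos: [502.0, 155.0, 235.3]
tcp_rot: [3.14, 0.0, 2.103]
contact_force: [1.3, -0.3, -0.5]
opening: 0.999
```

Call:
carry_out(rows="1 -0.9 -0.6 0 0;1 -0.9 -0.6 0 0;1 -0.9 -0.6 0 0;1 -0.9 -0.6 0 0;1 -0.9 -0.6 0 0;1 -0.9 -0.6 0 0;1 -0.5 -0.3 0 0;1 0 0 0 0;1 0 0 0 0")

```text
clock: 15.95
eef_pos: [491.0, -55.5, 234.3]
tcp_rot: [3.141, -0.0, 2.102]
contact_force: [0.3, 0.2, -0.3]
opening: 0.995
```

```bash
python3 look.py g 450 -82 75
```

```text
15.95 [491.  -55.5 234.3] [ 3.141 -0.     2.102] [ 0.3  0.2 -0.3] 0.995
scene 203 102 scale 3.333; point 263.8 162.9
top 222 172 scale 3.333; point 282.0 232.4
```

View pics/g.png

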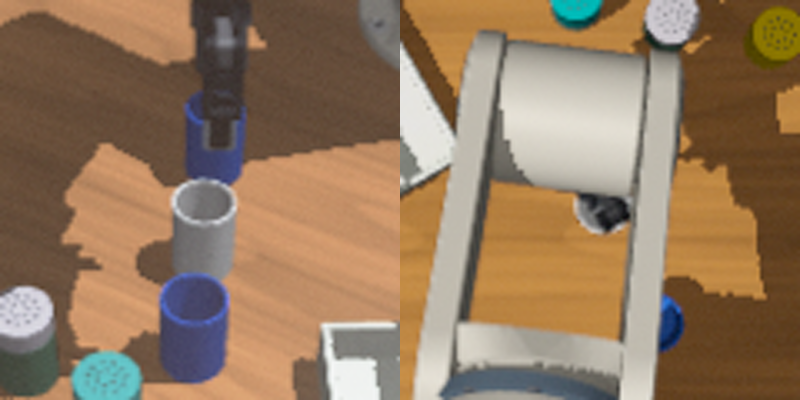

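View pics/scene_g.png

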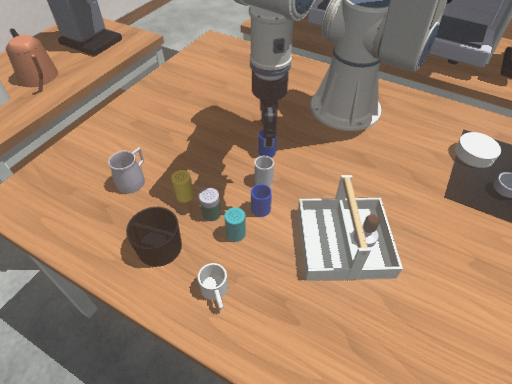

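Call:
carry_out(rows="0.9 -0.05 -0.8 0 0;0.9 -0.05 -0.83 0 0;0.9 0 0 0.8 0;0.9 0 0 0.8 0;0.9 0 0 0.8 0;0.9 0 0 0.6 0;0.9 0 0 0.2 0;0.9 0 0 0 0;0.9 0 0 0 0")

```text
clock: 17.18
eef_pos: [450.5, -83.8, 138.8]
tcp_rot: [3.141, 0.001, 2.102]
contact_force: [0.4, -0.0, -0.5]
opening: 0.902
```

```bash
python3 look.py i 450 -82 75
```

```text
17.175 [450.5 -83.8 138.8] [3.141e+00 1.000e-03 2.102e+00] [ 0.4 -0.  -0.5] 0.902
scene 203 102 scale 3.333; point 263.8 162.9
top 222 172 scale 3.333; point 282.0 232.4
```

View pics/i.png

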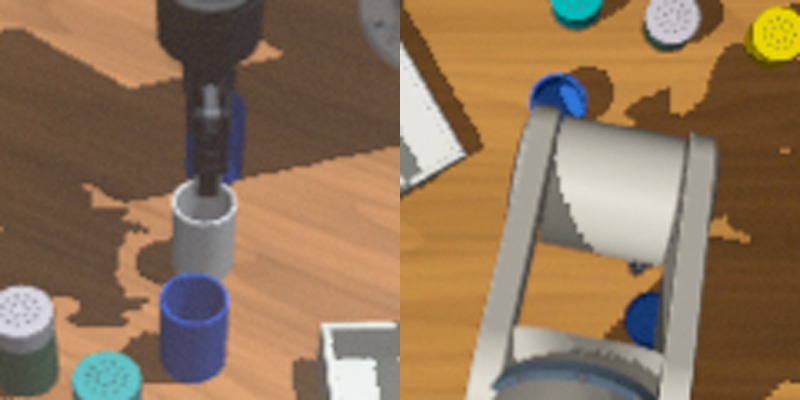

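Call:
carry_out(rows="0.9 0 0.03 0.7 0;0.9 0 0 0.7 0;0.9 0 0 0.6 0;0.9 0 0 0.5 0;0.9 0 0 0.13 0;0.9 0 0 0 0;0.8 0 0 0 0;0.75 0 0 0 0;0.75 0 0 0 0")

```text
clock: 18.4
eef_pos: [451.2, -83.1, 59.5]
tcp_rot: [3.141, 0.0, 2.102]
contact_force: [0.2, 1.3, -0.3]
opening: 0.751
```

```bash
python3 look.py j 450 -82 75
```

```text
18.4 [451.2 -83.1  59.5] [3.141 0.    2.102] [ 0.2  1.3 -0.3] 0.751
scene 203 102 scale 3.333; point 263.8 162.9
top 222 172 scale 3.333; point 282.0 232.4
```

View pics/j.png

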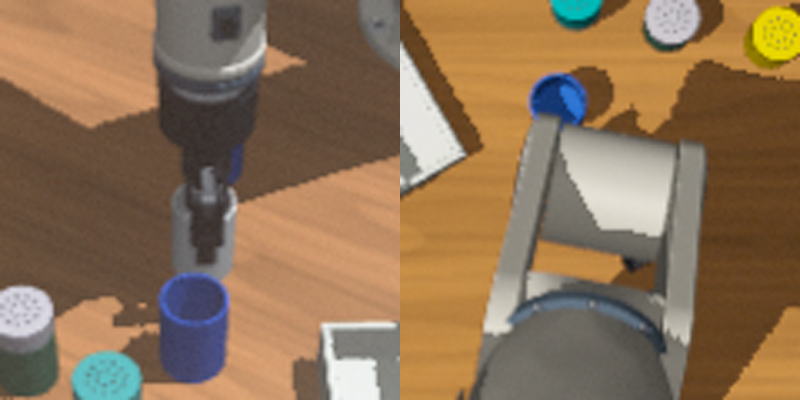

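Fingers straddle the cup, with the near finger centred on it at crop (207,230). Closing, then lifting.

Call:
carry_out(rows="0.68 0 0 0 0;0.62 0 0 0 0;0.55 0 0 0 0;0.45 0 0 0 0;0.45 0 0 0 0;0.45 0 0 0 0;0.45 0 0 -0.4 0;0.45 0 0 -0.6 0;0.45 0 0 0 0", newtons=40)

```text
clock: 19.62
eef_pos: [452.2, -83.2, 90.5]
tcp_rot: [3.139, 0.002, 2.102]
contact_force: [0.5, -0.9, -2.2]
opening: 0.627
```

```bash
python3 look.py k 450 -82 75
```

```text
19.625 [452.2 -83.2  90.5] [3.139e+00 2.000e-03 2.102e+00] [ 0.5 -0.9 -2.2] 0.627
scene 203 102 scale 3.333; point 263.8 162.9
top 222 172 scale 3.333; point 282.0 232.4
```

View pics/k.png

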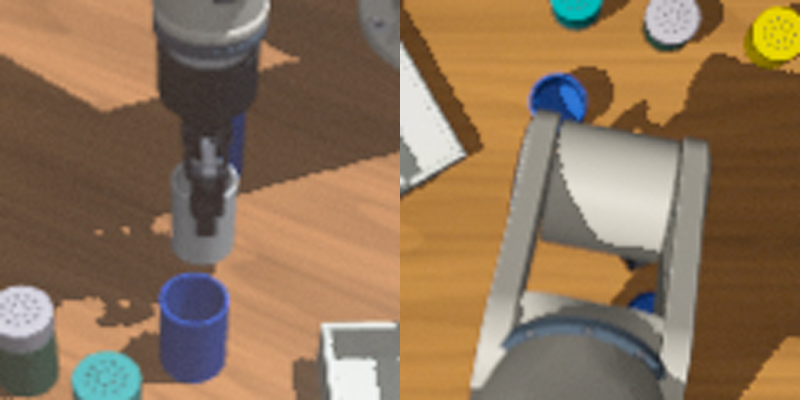

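Call:
carry_out(rows="0.45 0 0 -1 0;0.45 0 0 -1 0;0.45 0 0 -1 0;0.45 0 0 -1 0;0.45 0.5 0.6 0 0;0.45 0.8 0.95 0 0;0.45 0.8 0.95 0 0;0.45 0.8 0.95 0 0;0.45 0.8 0.95 0 0;0.45 0.6 0.7 0 0;0.45 0.32 0.36 0 0;0.45 0 0 0 0")

```text
clock: 21.22
eef_pos: [521.8, 119.7, 208.6]
tcp_rot: [-3.141, -0.0, 2.103]
contact_force: [-0.4, 0.0, -1.0]
opening: 0.634
```

```bash
python3 look.py l 515 150 90
```

```text
21.225 [521.8 119.7 208.6] [-3.141 -0.     2.103] [-0.4  0.  -1. ] 0.634
scene 275 148 scale 3.333; point 335.2 209.0
top 146 150 scale 3.333; point 206.8 210.6
```

View pics/l.png

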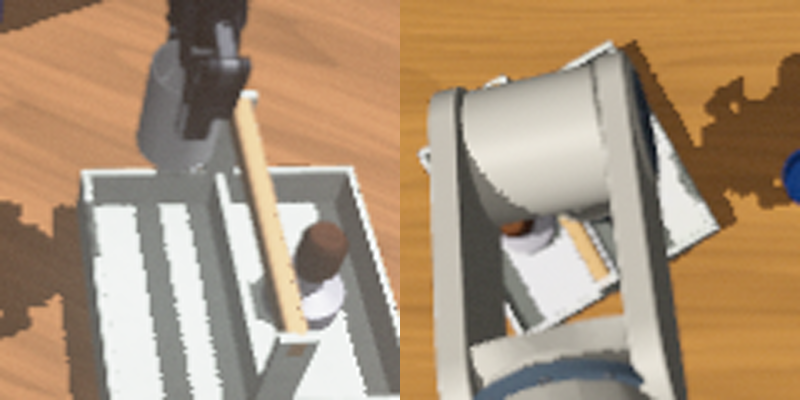

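Call:
carry_out(rows="0.45 0 0 0.8 0;0.45 0 0 0.8 0;0.45 0 0 0.8 0;0.45 0 0 0.7 0;0.45 0 0 0.6 0;0.45 0 0 0.35 0;0.45 0 0 0.18 0;0.45 0 0 0 0;0.45 0 0 0 0")

```text
clock: 22.45
eef_pos: [522.4, 119.5, 82.8]
tcp_rot: [3.141, 0.0, 2.102]
contact_force: [-0.2, -0.4, -1.6]
opening: 0.625
```

```bash
python3 look.py m 515 150 90
```

```text
22.45 [522.4 119.5  82.8] [3.141 0.    2.102] [-0.2 -0.4 -1.6] 0.625
scene 275 148 scale 3.333; point 335.2 209.0
top 146 150 scale 3.333; point 206.8 210.6
```

View pics/m.png

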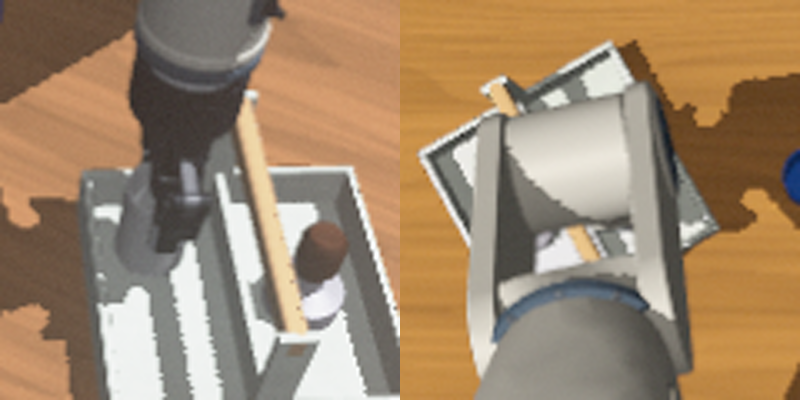

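The cup is inside the compartment (crop about (150,235)), clear of walls and bar. Lowering slowly.

Call:
carry_out(rows="0.45 0 0 0.2 0;0.45 0 0 0.13 0;0.45 0 0 0.1 0;0.45 0 0 0.05 0;0.45 0 0 0.03 0;0.45 0 0 0 0;0.45 0 0 0 0")

```text
clock: 23.42
eef_pos: [521.8, 119.4, 67.5]
tcp_rot: [-3.141, -0.0, 2.102]
contact_force: [-3.2, -0.9, 7.5]
opening: 0.63
```

Call:
carry_out(rows="0.7 0 0 0 0;0.75 0 0 0 0;0.75 0 0 0 0;0.75 0 0 -0.5 0;0.75 0 0 -1 0;0.75 0 0 -1 0;0.75 0 0 -1 0;0.75 0 0 -1 0;0.75 0 0 -0.5 0;0.9 -0.7 -0.1 0 0;0.9 -0.9 -0.15 0 0;0.9 -0.9 -0.15 0 0")

```text
clock: 24.92
eef_pos: [549.6, 48.0, 217.0]
tcp_rot: [-3.141, -0.0, 2.103]
contact_force: [-0.0, 0.5, -1.0]
opening: 0.901
```

Call:
carry_out(rows="0.9 -0.9 -0.15 0 0;0.9 -0.9 -0.15 0 0;0.9 -0.9 -0.15 0 0;0.9 -0.9 -0.15 0 0;0.9 -0.9 -0.15 0 0;0.9 -0.9 -0.15 0 0;0.9 -0.9 -0.15 0 0;0.9 -0.4 0 0 0;0.9 0 0 0 0;0.9 0 0 0 0")

```text
clock: 26.18
eef_pos: [624.1, -139.8, 216.9]
tcp_rot: [-3.141, -0.001, 2.103]
contact_force: [-0.0, 0.3, -0.9]
opening: 0.904
```

```bash
python3 look.py n 624 -146 80
```

```text
26.175 [ 624.1 -139.8  216.9] [-3.141e+00 -1.000e-03  2.103e+00] [-0.   0.3 -0.9] 0.904
scene 148 135 scale 3.333; point 208.6 195.1
top 242 116 scale 3.333; point 302.8 176.4
```

View pics/n.png

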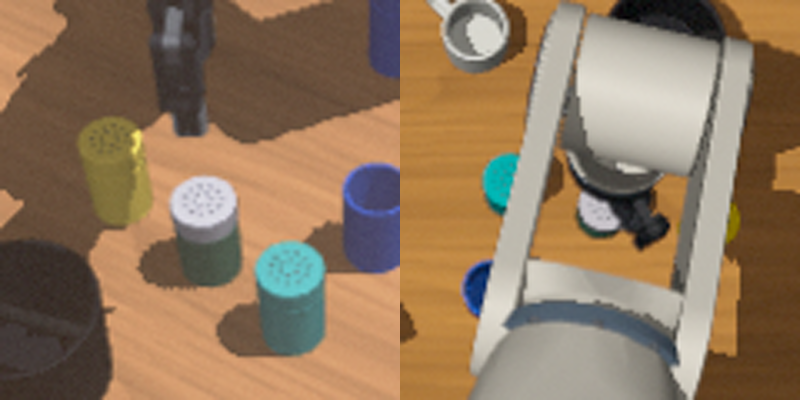

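View pics/scene_n.png

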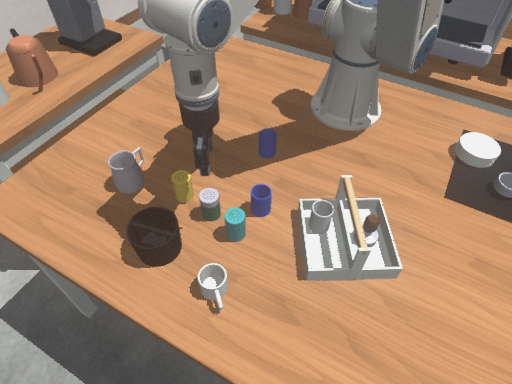

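Call:
carry_out(rows="0.9 -0.18 -0.1 0.8 0;0.9 0 0 0.8 0;0.9 0 0 0.8 0;0.9 0 0 0.8 0;0.9 0 0 0.8 0;0.9 0 0 0.6 0;0.9 0 0 0.33 0;0.8 0 0 0 0;0.7 0 0 0 0;0.7 0 0 0 0")

```text
clock: 27.52
eef_pos: [625.0, -146.9, 69.9]
tcp_rot: [3.141, 0.001, 2.102]
contact_force: [-0.8, 0.1, -0.2]
opening: 0.699
```

```bash
python3 look.py o 624 -146 80
```

```text
27.525 [ 625.  -146.9   69.9] [3.141e+00 1.000e-03 2.102e+00] [-0.8  0.1 -0.2] 0.699
scene 148 135 scale 3.333; point 208.6 195.1
top 242 116 scale 3.333; point 302.8 176.4
```

View pics/o.png

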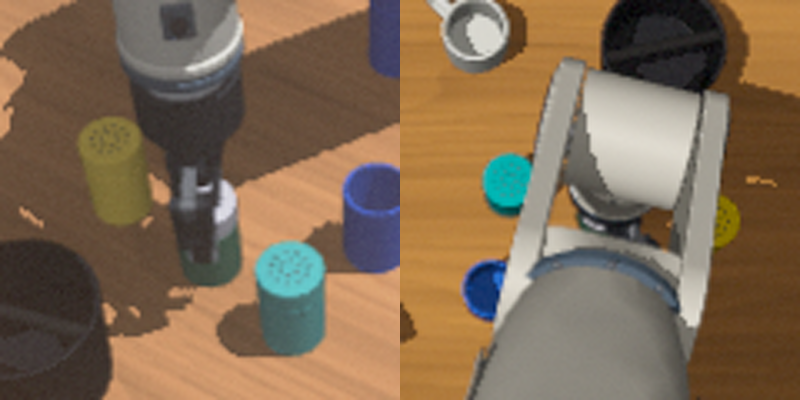

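```bash
python3 - <<'E'
from h import *
s=r.sense();M=R.from_euler('xyz',s['tcp_rot'])
for y in(0,30,38):
    for z in(0,17): print(y,z,proj('scene',s['eef_pos']+M.apply([0,y,z])).round(1))
print(proj('scene',[624,-146,80]),proj('scene',[624,-146,0]))
E
```

```text
0 0 [208.5 197.8]
0 17 [209.2 202. ]
30 0 [207.8 207.1]
30 17 [208.4 211.3]
38 0 [207.5 209.7]
38 17 [208.2 213.8]
[208.63709283 195.14268235] [211.3947732  214.14532732]
```

Finger tip is at (208.8,213.5), against (208.2,213.8) predicted, so alignment is within 1 px. Closing.

Call:
carry_out(rows="0.63 0 0 0 0;0.58 0 0 0 0;0.5 0 0 0 0;0.4 0 0 0 0;0.4 0 0 0 0;0.4 0 0 0 0;0.4 0 0 -0.4 0;0.4 0 0 -0.6 0;0.4 0 0 0 0", newtons=45)

```text
clock: 28.75
eef_pos: [626.0, -147.0, 101.4]
tcp_rot: [3.139, 0.003, 2.102]
contact_force: [0.6, 0.9, -1.9]
opening: 0.586
```

```bash
python3 look.py p 624 -146 80
```

```text
28.75 [ 626.  -147.   101.4] [3.139e+00 3.000e-03 2.102e+00] [ 0.6  0.9 -1.9] 0.586
scene 148 135 scale 3.333; point 208.6 195.1
top 242 116 scale 3.333; point 302.8 176.4
```

View pics/p.png

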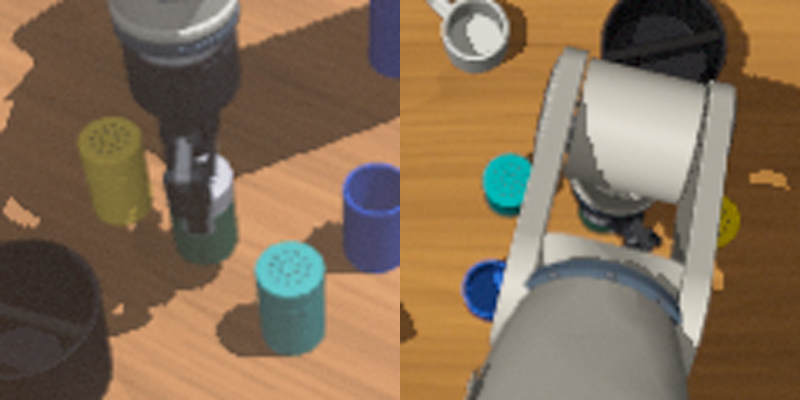

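Call:
carry_out(rows="0.4 0 0 -1 0;0.4 0 0 -1 0;0.4 0 0 -1 0;0.4 0 0 -1 0;0.4 0.6 0.3 0 0;0.4 0.9 0.44 0 0;0.4 0.9 0.44 0 0;0.4 0.9 0.44 0 0;0.4 0.9 0.44 0 0;0.4 0.9 0.44 0 0;0.4 0.9 0.44 0 0;0.4 0.9 0.44 0 0")

```text
clock: 30.35
eef_pos: [605.5, 84.9, 217.2]
tcp_rot: [-3.139, -0.001, 2.103]
contact_force: [1.0, -0.3, -1.6]
opening: 0.584
```

Call:
carry_out(rows="0.4 0.9 0.44 0 0;0.4 0.8 0.4 0 0;0.4 0.5 0.26 0 0;0.4 0.17 0.1 0 0;0.4 0 0 0 0;0.4 0 0 0 0")

```text
clock: 31.1
eef_pos: [602.0, 161.9, 219.0]
tcp_rot: [-3.141, 0.0, 2.102]
contact_force: [-0.5, 0.3, -0.8]
opening: 0.583
```

```bash
python3 look.py q 560 160 90
```

```text
31.1 [602.  161.9 219. ] [-3.141  0.     2.102] [-0.5  0.3 -0.8] 0.583
scene 272 163 scale 3.333; point 332.2 223.9
top 143 136 scale 3.333; point 203.9 196.1
```

View pics/q.png

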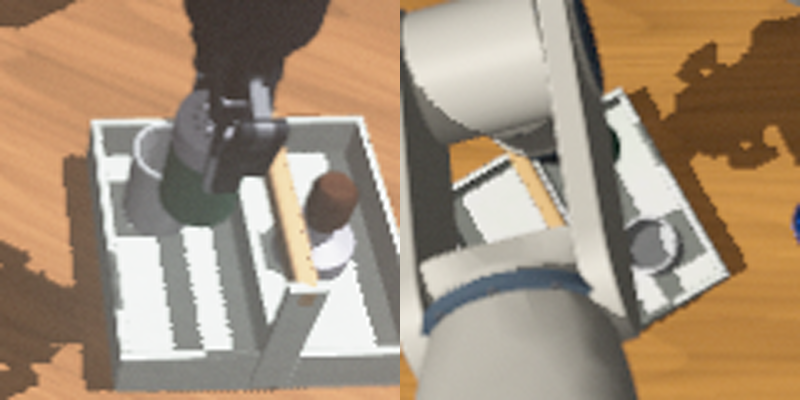

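Call:
carry_out(rows="0.4 0.1 0 0.8 0;0.4 0 0 0.8 0;0.4 0 0 0.8 0;0.4 0 0 0.7 0;0.4 0 0 0.6 0;0.4 0 0 0.35 0;0.4 0 0 0.18 0;0.4 0 0 0 0;0.4 0 0 0 0")

```text
clock: 32.33
eef_pos: [600.9, 165.4, 92.8]
tcp_rot: [3.141, 0.0, 2.102]
contact_force: [-0.6, -0.6, -1.6]
opening: 0.588
```

```bash
python3 look.py s 560 160 90
```

```text
32.325 [600.9 165.4  92.8] [3.141 0.    2.102] [-0.6 -0.6 -1.6] 0.588
scene 272 163 scale 3.333; point 332.2 223.9
top 143 136 scale 3.333; point 203.9 196.1
```

View pics/s.png

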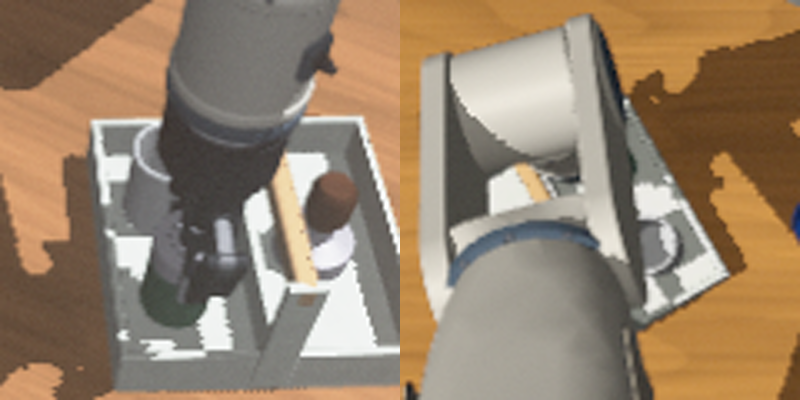

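Call:
carry_out(rows="0.4 0 0 0.18 0;0.4 0 0 0.13 0;0.4 0 0 0.1 0;0.4 0 0 0.05 0;0.4 0 0 0.03 0;0.4 0 0 0 0;0.4 0 0 0 0")

```text
clock: 33.3
eef_pos: [600.4, 165.2, 77.6]
tcp_rot: [-3.141, 0.0, 2.102]
contact_force: [-1.7, -1.7, 1.7]
opening: 0.585
```

Call:
carry_out(rows="0.65 0 0 0 0;0.72 0 0 0 0;0.72 0 0 0 0;0.72 0 0 -0.5 0;0.72 0 0 -1 0;0.72 0 0 -1 0;0.72 0 0 -1 0;0.72 0 0 -1 0;0.72 0 0 -1 0;1 0 0 -1 0;1 -1 0 0 0;1 -1 0 0 0")

```text
clock: 34.8
eef_pos: [631.4, 113.2, 274.5]
tcp_rot: [3.14, 0.001, 2.103]
contact_force: [-0.3, 0.2, -0.2]
opening: 1.0
```

Call:
carry_out(rows="1 -1 0 0 0.9;1 -1 0 0 0.9;1 -1 0 0 0.9;1 -1 0 0 0.9;1 0 0 0 0")

```text
clock: 35.42
eef_pos: [671.1, -0.2, 273.5]
tcp_rot: [3.141, 0.0, 1.597]
contact_force: [-0.3, 0.2, -0.5]
opening: 0.998
```

```bash
python3 look.py t 540 190 90; python3 - <<'E'
import cv2
for n,y,x in(('scene',160,280),('top',140,140)):
    i=cv2.imread(f"pics/{n}_t.png")[y:y+130,x:x+130];cv2.imwrite(f"pics/z{n}.png",cv2.resize(i,None,fx=4.5,fy=4.5,interpolation=cv2.INTER_CUBIC))
E
```

```text
35.425 [ 6.711e+02 -2.000e-01  2.735e+02] [3.141 0.    1.597] [-0.3  0.2 -0.5] 0.998
scene 287 162 scale 3.333; point 347.2 223.0
top 134 142 scale 3.333; point 194.1 202.5
```

View pics/zscene.png

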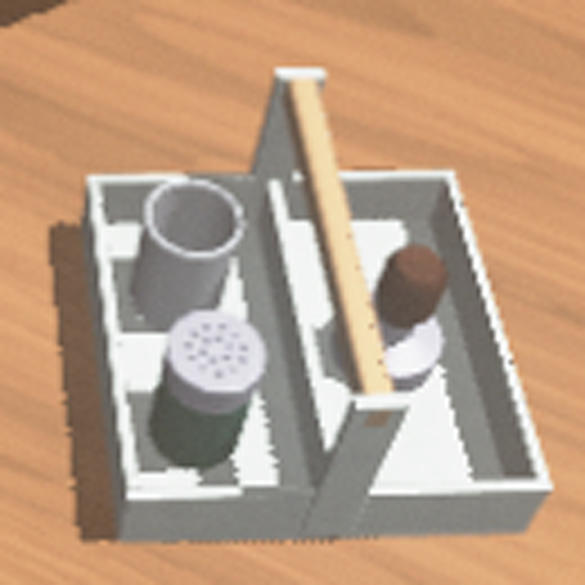

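View pics/ztop.png

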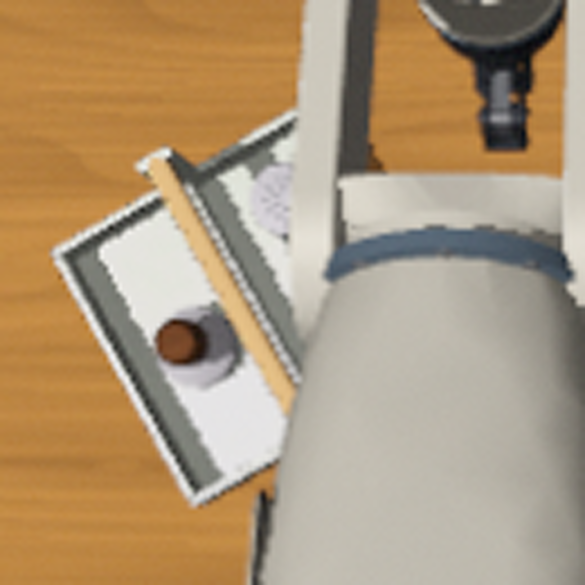

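```bash
python3 - <<'E'
from h import *
f=lambda n,p,z:plane(n,(p[0]+.5)/4.5-.5+(280 if n=='scene' else 140),(p[1]+.5)/4.5-.5+(160 if n=='scene' else 140),z)[:2]
c=np.array([f('scene',p,135) for p in((302,80),(375,392))]);d=c[1]-c[0];print(c.round(),c.mean(0).round(1),np.linalg.norm(d),np.arctan2(d[1],d[0]))
c=np.array([f('scene',p,48) for p in((87,178),(455,173),(552,489),(122,496))]);print(c.round(),c.mean(0).round(1))
for a,b in((1,2),(0,3)):
  d=c[b]-c[a];print(np.arctan2(d[1],d[0]))
c0=np.array([531.5,194.5])
for nm,p,z in(('cup',(193,218),83),('shk',(215,352),88),('knob',(413,258),92)):
    q=f('scene',p,z);e=q-c0;print(nm,q.round(),(.862*e[0]+.507*e[1]).round(),(-.507*e[0]+.862*e[1]).round())
E
```

```text
[[446. 145.]
 [616. 244.]] [531.2 194.2] 196.86905962532245 0.5256609734527281
[[498.  50.]
 [387. 236.]
 [565. 341.]
 [676. 152.]] [531.6 194.8]
0.5325120501097418
0.5227779106230449
cup [522. 121.] -45.0 -59.0
shk [600. 165.] 44.0 -61.0
knob [496. 234.] -10.0 52.0
```

```bash
python3 - <<'E'
from h import *
Z=lambda n,P:((proj(n,P)+.5-np.array([280,160] if n=='scene' else [140,140]))*4.5).round()
for X in((502.8,243.2),(500,238)):
  for z in(8,28,73,93): print(X,z,Z('scene',[*X,z]),Z('top',[*X,z]))
im=cv2.imread('pics/scene_t.png')[205:255,350:395];im2=cv2.imread('pics/top_t.png')[195:235,165:205]
cv2.imwrite('pics/tz.png',np.hstack([cv2.resize(im,(400,400),interpolation=cv2.INTER_CUBIC),cv2.resize(im2,(400,400),interpolation=cv2.INTER_CUBIC)]))
E
```

```text
(502.8, 243.2) 8 [388. 361.] [193. 344.]
(502.8, 243.2) 28 [397. 341.] [187. 342.]
(502.8, 243.2) 73 [417. 295.] [174. 338.]
(502.8, 243.2) 93 [427. 273.] [167. 337.]
(500, 238) 8 [381. 354.] [200. 348.]
(500, 238) 28 [389. 334.] [194. 346.]
(500, 238) 73 [409. 287.] [181. 343.]
(500, 238) 93 [419. 265.] [175. 341.]
```

View pics/tz.png

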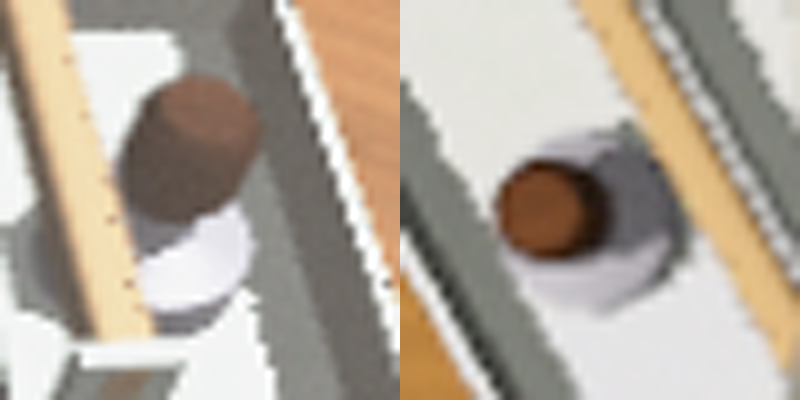

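Call:
carry_out(rows="1 0 0 0 0.956;1 0 0 0 0.956;1 0 0 0 0.956;1 0 0 0 0.956;1 0 0 0 0.956;1 0 0 0 0.956;1 0 0 0 0.956;1 0 0 0 0.956;1 0 0 0 0")

```text
clock: 36.65
eef_pos: [670.7, 2.8, 272.9]
tcp_rot: [-3.141, -0.0, 0.535]
contact_force: [-0.5, 0.4, 0.4]
opening: 0.998
```

Call:
carry_out(rows="1 -0.1 -0.9 0 0;1 -0.1 -0.9 0 0;1 -0.1 -0.9 0 0;1 -0.1 -0.9 0 0;1 -0.1 -0.9 0 0;1 -0.1 -0.9 0 0;1 -0.1 -0.9 0 0;1 -0.09 -0.9 0.4 0;1 0 -0.5 0.8 0;1 0 -0.16 0.6 0;1 0 0 0 0;1 0 0 0 0")

```text
clock: 38.15
eef_pos: [531.4, 192.7, 219.0]
tcp_rot: [3.141, -0.001, 0.532]
contact_force: [-0.0, -0.6, 0.2]
opening: 1.0
```

```bash
python3 look.py u 531 194 150
```

```text
38.15 [531.4 192.7 219. ] [ 3.141e+00 -1.000e-03  5.320e-01] [-0.  -0.6  0.2] 1.0
scene 295 145 scale 3.333; point 355.6 205.2
top 129 143 scale 3.333; point 189.1 203.7
```

View pics/u.png

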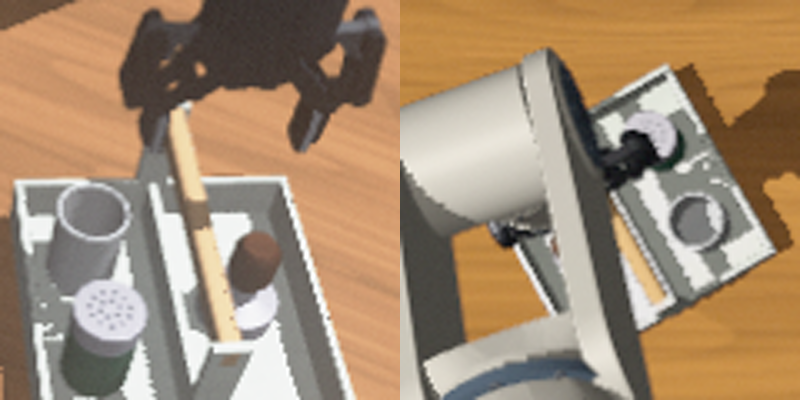

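Call:
carry_out(rows="1 0 -0.05 0.7 0;1 0 0 0.7 0;1 0 0 0.7 0;1 0 0 0.5 0;1 0 0 0.3 0;1 0 0 0.1 0;0.6 0 0 0 0;0.5 0 0 0 0;0.5 0 0 0 0;0.5 0 0 0 0")

```text
clock: 39.5
eef_pos: [530.2, 194.2, 128.7]
tcp_rot: [3.142, -0.0, 0.532]
contact_force: [-0.6, 1.6, -0.2]
opening: 0.498
```

```bash
python3 look.py v 531 194 120
```

```text
39.5 [530.2 194.2 128.7] [ 3.142 -0.     0.532] [-0.6  1.6 -0.2] 0.498
scene 292 153 scale 3.333; point 352.8 213.3
top 130 144 scale 3.333; point 191.0 204.6
```

View pics/v.png

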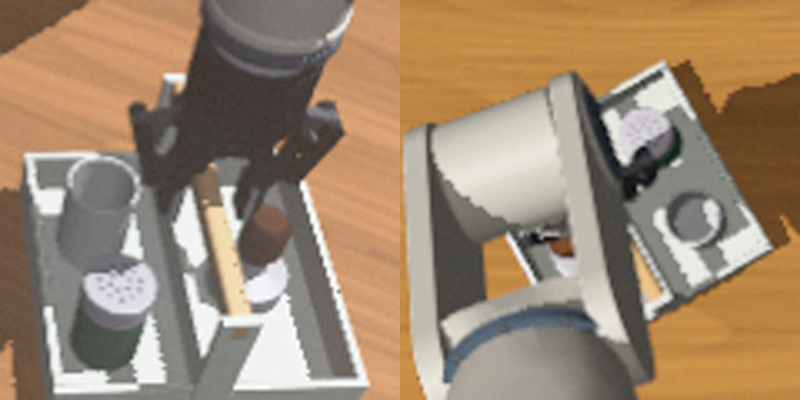

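Call:
carry_out(rows="0.4 0 0 0 0;0.3 0 0 0 0;0.25 0 0 0 0;0.2 0 0 0 0;0.1 0 0 0 0;0 0 0 0 0;0 0 0 0 0;0 0 0 0 0", newtons=60)

```text
clock: 40.6
eef_pos: [530.4, 193.8, 128.7]
tcp_rot: [3.141, -0.0, 0.532]
contact_force: [2.1, -5.4, 3.5]
opening: 0.177
```

Call:
carry_out(rows="0 0 0 0 0;0 0 0 0 0;0 0 0 0 0", newtons=110)

```text
clock: 40.98
eef_pos: [530.4, 193.9, 128.8]
tcp_rot: [3.141, -0.0, 0.532]
contact_force: [0.5, -4.7, 4.5]
opening: 0.172
```

Call:
carry_out(rows="0 0 0 -0.05 0;0 0 0 -0.1 0;0 0 0 -0.15 0;0 0 0 -0.2 0;0 0 0 -0.2 0;0 0 0 -0.1 0;0 0 0 0 0;0 0 0 0 0")

```text
clock: 41.98
eef_pos: [530.0, 194.1, 152.3]
tcp_rot: [-3.142, 0.0, 0.532]
contact_force: [-1.2, 0.3, -8.1]
opening: 0.166
```

```bash
python3 look.py w 531 194 110
```

```text
41.975 [530.  194.1 152.3] [-3.142  0.     0.532] [-1.2  0.3 -8.1] 0.166
scene 291 155 scale 3.333; point 351.9 215.9
top 131 144 scale 3.333; point 191.6 204.8
```

View pics/w.png

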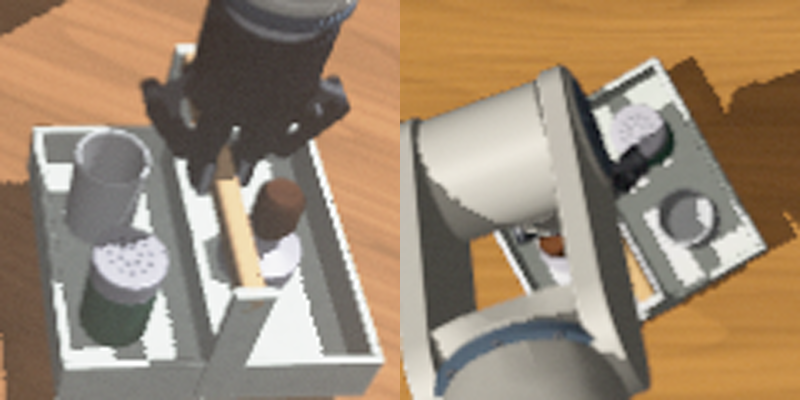

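Call:
carry_out(rows="0 0 0 -0.1 0;0 0 0 -0.2 0;0 0 0 -0.3 0;0 0 0 -0.35 0;0 0 0 -0.35 0;0 0 0 -0.35 0;0 0 0 -0.35 0;0 0 0 -0.3 0;0 0 0 -0.2 0;0 0 0 -0.05 0;0 0 0 0 0;0 0 0 0 0")

```text
clock: 43.58
eef_pos: [529.9, 194.1, 228.6]
tcp_rot: [-3.141, 0.001, 0.532]
contact_force: [0.0, 1.2, -8.3]
opening: 0.173
```

Call:
carry_out(rows="0 0 0 0 0;0 0 0 0 0;0 0 0 0 0;0 0 0 0 0;0 0 0 0 0;0 0 0 0 0")

```text
clock: 44.32
eef_pos: [530.1, 194.1, 229.0]
tcp_rot: [-3.142, -0.0, 0.532]
contact_force: [0.6, 0.6, -7.7]
opening: 0.167
```

```bash
python3 look.py x 531 194 200;python3 - <<'E'
from h import *
s=r.sense();print(s['eef_pos'],s['contact_force'],s['wrist_torque'],abs(s['qvel']).max())
for z in(105,100,95):
  print(z,[proj('scene',[530+.862*x-.507*y,194+.507*x+.862*y,z+48]).round() for x,y in((-105,-108),(-105,108),(105,108),(105,-108))])
cv2.imwrite('pics/x2.png',cv2.resize(cv2.imread('pics/scene_x.png')[110:300,250:440],None,fx=3,fy=3,interpolation=cv2.INTER_CUBIC))
E
```

```text
44.325 [530.1 194.1 229. ] [-3.142 -0.     0.532] [ 0.6  0.6 -7.7] 0.167
scene 300 130 scale 3.333; point 360.7 190.7
top 125 142 scale 3.333; point 185.7 202.2
[530.0933442  194.12520895 228.9700418 ] [-0.50793225  0.78557693 -7.71537474] [-0.00699156  0.03087217 -0.00630172] 0.008547580111872047
105 [array([303., 170.]), array([392., 170.]), array([418., 243.]), array([314., 245.])]
100 [array([303., 172.]), array([391., 171.]), array([417., 245.]), array([313., 246.])]
95 [array([303., 173.]), array([390., 172.]), array([416., 246.]), array([313., 248.])]
```

View pics/x2.png

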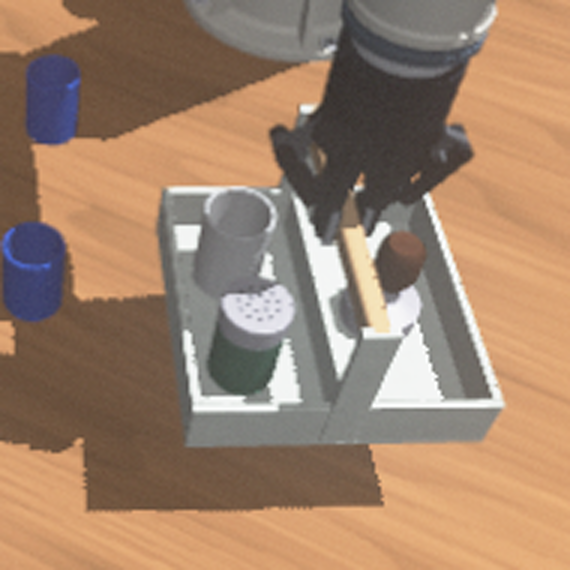

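View pics/scene_x.png

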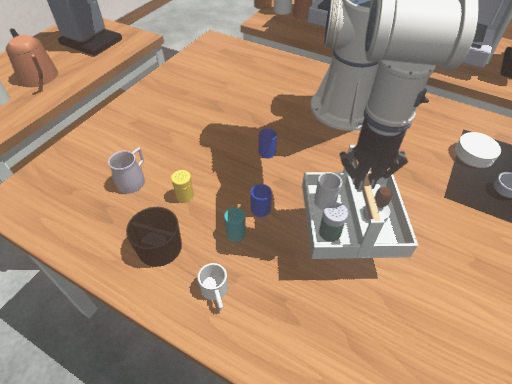

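```bash
python3 -c "
from rig import r
print(r.sign_off())"
```

```text
the job is handed in; nothing more can be done
None
```

I stood the tamper in the caddy's +y compartment and the dosing cup and shaker in the −y one. I set each down gently on the floor and let go, then lifted the caddy about 100 mm by the bar. I handed it in at about 44 s with the caddy still held in the air; sign-off reports no verdict.

**Last checks:**
- **Load and stillness:** the tool carries about 7.7 N, against roughly 8.3 N expected for the caddy plus the three items. Wrist moments are under 0.04 N·m and the joints are essentially still.
- **Level and height:** the caddy's rim corners lie within about 3 px of the projection of a level caddy at 100 mm.
- **Contents and bystanders:** the pictures show all three items upright inside. The milk jug, espresso cup, knock box and look-alikes look unmoved.

**Checks that disagreed:**
- The top and scene cameras differed by about 3–6 mm sideways. I relied mostly on the scene camera, because its picture of the fingers matched the arm's own position.
- The tamper ended about 7 mm from where I aimed it, still well within the limits.

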